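# Lever open the back of a clock with a case blade

## Task

Take the flat blade tool from the cork pad, push its blade into the pry slot under the lip of the clock's back cover and lever the cover up, and swing it at least 60 degrees open with the blade, never touching the cover with the gripper. Then lay the blade tool back flat on the cork pad, with its handle on the pad. Do not knock the other things about.

Things in the scene. Friction and masses are not known exactly. Their poses are not given: they have to be found in the camera images.
- clock: Round steel clock drum, 116 mm across, 32 mm thick, fixed face down on a dark stand sloping 32 degrees to face the robot. Origin: centre of the drum's underside, 55 mm above the bench. Its axes tilt with it: x up the slope (away from the robot), y across to the hinge (robot's left), z out of the cover (up and towards the robot). Clock and stand cover about 150 x 145 mm of bench.
- pry_slot (a point): Centre of the pry slot's mouth, at (0, -76, 27.5) mm in the clock's axes (robot's right). Slot between a fixed ledge (z = 23 mm) and the cover's lip (underside z = 32 mm): 9 mm high along z, 42 mm wide along x, 18 mm deep along +y, ends closed by cheeks. Axes: the clock's. The 28 mm wide blade enters only if rolled to the clock's slope.
- cover_hinge (a joint): Opening angle of the cover, rad: 0 closed, up to 1.9. The axis runs along the clock's x through (0, 64, 34) mm in the clock's axes: the lip swings up out of the slope and over to the +y side. Stiff: the cover stays where it is left; about 1 N at the lip moves it.
- cover: Aluminium back cover, a disc 116 mm across and 4 mm thick with a lip, turning with the hinge. Origin on the hinge axis, mid-thickness; closed, its axes are the clock's. Disc centre at y = -64 mm; the lip (42 mm wide, 4 mm thick) ends at y = -140 mm.
- blade: Loose blade tool, 155 mm long, 90 g: dark wooden handle 95 x 20 x 22 mm (x, y, z) with a flat steel blade 60 x 28 x 3 mm. Origin: centre of the handle's underside; x to the blade's tip, z up as it lies. Handle x = -47.5 to 47.5 mm, blade x = 47.5 to 107.5 mm, z = 9.5 to 12.5 mm. Centre of mass near x = 20 mm. It starts on the pad, blade pointing roughly to the robot's left.
- blade_tip (a point): Middle of the blade tool's tip edge, at (107.5, 0, 11) mm in the tool's axes; its axes are the tool's.
- pad: Cork pad, 200 x 200 x 4 mm, fixed to the bench to the left or the right of the clock; origin: centre of its underside, top at 4 mm.
- screwdriver: Bystander: the screwdriver with a round black handle and round shaft, 150 mm long, also lying on the cork pad, beyond the blade tool; origin: centre of its underside.
- wheel: Bystander: brass gear wheel, 68 mm across, 16 mm high, lying in the parts tray; origin: centre of its underside.
- movement_ring: Bystander: white plastic ring, 66 mm across, 12 mm high, lying in the parts tray; origin: centre of its underside.
- dome: Bystander: glass dome with a knob on a blue dish, 120 mm across, 116 mm high; origin: centre of its underside.
- loupe: Bystander: black eye loupe standing on its narrow end, 52 mm across, 46 mm high; origin: centre of its underside.
- oil_bottle: Bystander: amber oil bottle, 36 mm across, 65 mm high; origin: centre of its underside.
- cushion: Bystander: white round casing cushion, 90 mm across, 23 mm high, between robot and clock; origin: centre of its underside.
- dish: Bystander: small white bowl, 70 mm across, 18 mm high; origin: centre of its underside.
Mind the look-alikes: they are no part of the job. What is shaped like the blade but green or white is not meant.

How it is judged (in metres and radians):
On the way:
1. the cover is levered off its seat by the blade: at least 0.15 rad open with the blade tool pressing on it (value of joint cover_hinge above 0.15 rad and contact force between blade and cover above 0.1 N), for 0.05 s.
At the end, for the whole second after the job is handed in: The cover stands open by at least 0.96 rad (55 degrees) and is still; the blade tool lies still on the cork pad, level within 0.12 rad, the middle of its handle over the pad (within 100 mm of the pad's centre along each of its sides) (value of joint cover_hinge above 0.96 rad and velocity of joint cover_hinge between -0.05 and 0.05 rad/s and x of blade in the frame of pad between -0.1 and 0.1 m and y of blade in the frame of pad between -0.1 and 0.1 m and contact force between blade and pad above 0.2 N and angle between blade's own x axis and vertical between 1.45 and 1.69 rad and linear speed of blade below 0.02 m/s); the robot touches nothing.
It fails at once if the gripper or arm touches the cover (more than 1 N) (contact force between any of the fingers, the arm and cover above 1 N).
It fails at once if one of the other loose things is moved by more than 40 mm (distance of any of screwdriver, wheel, movement_ring, dome, loupe, oil_bottle, cushion, dish from where it was at the start of the episode above 0.04 m).
It also fails if it takes over 64 s, if anything falls off the work surface, if the arm or the gripper's body presses on something with over 40 N, if the wrist force passes 120 N, or if a joint passes its speed limit or range.

## Robot

A 6-joint arm with a two-finger parallel gripper is mounted at the origin on the work surface. World frame = base frame: x ahead of the robot, y to its left, z up, the work surface at z = 0. Lengths are in m, angles in degrees, forces in N, time in s.
With the tool pointing down it reaches from about 0.35 to 0.725 m from the base axis. Payload 6 kg.
Tool frame: the origin (TCP) lies at the very end of the fingers, on their centre line; the grasp point (between the pads) lies 19 mm behind it; z points along the fingers, y is the line along which they close (so a half turn about z gives the same grasp; the last joint's range is limited). The gripper opens to 85 mm and grips with 20 to 120 N. Pads are 22 mm wide; open, the fingers measure 114 mm over their backs; the gripper's body (76 mm by 85 mm) begins 54 mm behind the grasp point. The pads swing forward as they close: fully open they stand 13 mm farther back than shut.
Start: joints at [87.875, 2.303, 4.859, 0, -92.561, -19.12], TCP at [0.217, 0.559, 0.231] pointing down, gripper open.
Joint ranges: [-146.85, 146.85], [-73.84, 115.35], [-62.03, 85.46], [-188.31, 113.3], [-161.28, -10.13], [-171.36, 171.36]. Speed limits (degrees/s): [147.25, 147.25, 172.46, 180, 180, 180].

## Interface

Orientations are given as a 3x3 rotation matrix whose columns are the frame's x, y, z axes.
In Python, from bench import manip gives the robot as it stands.
- The arm moves only by the tool play_rows, never from a script. Its argument "targets" is a list of rows, each a list of 3 entries, a list of its own where there are three numbers: the finger opening in mm, from 0 to 85.4, then the shift along the tool's x, y, z in units of 30 mm (1.0 is 30 mm), then the turn about the tool's z in units of 8 degrees (1.0 is 8 degrees). A call has 1 to 5 rows; each row is the pose to reach, as a shift and turn from the pose commanded when the call began, along the tool's axes at that moment; what a row does not reach only later rows make up. A row lasts 1/10 s, in which the tool goes at most 50 mm and 8.59 degrees, less where a joint would pass 70% of its speed; a pose out of reach is approached as far as the arm can. A call with a gripper value outside its range is refused whole. The fingers move at their own pace and stop on an object; the grip force is fixed at half the most. Time passes only in rows, so rows that repeat a pose let the fingers close. It gives the time, the measured TCP pose, the force, the opening and the grip force at its end, in the units of the state.
- manip.get_obs(): the state, without advancing time (a new reading comes with each control period).
- manip.get_image(name): name is "scene" or "top" or "wrist"; returns a dict with "pixels" (384x512x3 uint8, blue, green, red), "fx", "fy", "cx", "cy" (pixels), "rvec" (rotation vector, rad) and "tvec" (3), from world to camera coordinates, as OpenCV has them. Camera axes: x right, y down, z forward; pixel columns grow to the right and rows downward; lengths in m; the calibration is good to about 2 mm. A picture is of the moment at which its call begins. There is no depth.
- manip.finish_job(): hands the job in; it is judged then, once.
Trained networks look in the newest picture that a camera, given by its name, has taken for a name from the list of things; names that differ only in an ending like _2 or _b are one class to them, and where a whole thing is asked for, a point or a joint stands for the part that bears it (a point fixed in the world has none). Each returns a list of dicts, best first, with "p" (0 to 1); they miss things now and then, are a little off and sometimes report something else, mostly with a low value. They report only what shows in the picture. A call takes as long as a camera call. They do not tell look-alikes from the thing itself.
- manip.recognise(camera, query): "position" ([row, column] in pixels, amid what is visible of it).
- manip.outline_of(camera, query): "mask" (384x512 bool, what is visible of it) and "position" ([row, column] in pixels, amid what is visible of it).
The state is a dict: "clock": time; "qpos": joint angles; "joint_vel": joint speeds; "effort": joint torques, N m; "tcp_pos": TCP position; "eef_rot": TCP orientation; "ft_force": force on the tool from outside, world axes, zero at the start; "wrist_torque": the same for the moment, N m; "gripper_width": finger opening in m; "grasp_force": force on a finger pad.
Only numpy, scipy, OpenCV 4.12 (cv2) and the standard library are available. Lean on these libraries where they do the work, as an engineer would, in place of code of your own. Each camera call takes 0.05 s, during which the arm holds its last target. There are 200 camera calls.

## Working session

There is one attempt and no reset: what is moved stays moved. The work goes in short steps, Python scripts to look and compute and a tool call to move; the robot and the scene stay as the last step left them, time stands still between calls to the robot, and variables do not carry over. Pictures are saved under pics/ and viewed, at most 10 in all, crops included, and the job is handed in when it is done.

Besides the shell and the picture viewer there is one more tool, called after "Request:" by a JSON object that holds its "name" and its "arguments", one argument or row to a line. play_rows: Moves the arm, as the interface text tells. Its arguments: {"type":"object","properties":{"targets":{"type":"array"}},"required":["targets"]}

```bash
mkdir -p pics
cat > h.py <<'E'
import numpy as np, cv2
from bench import manip
def cam(im):
    R=cv2.Rodrigues(np.array(im["rvec"],float))[0]; t=np.array(im["tvec"],float).ravel()
    K=np.array([[im["fx"],0,im["cx"]],[0,im["fy"],im["cy"]],[0,0,1.]])
    return K,R,t
def proj(im,P):
    K,R,t=cam(im); p=(K@(R@np.atleast_2d(P).T+t[:,None])); return (p[:2]/p[2]).T   # u,v
def onz(im,rc,z):
    K,R,t=cam(im); d=R.T@np.linalg.inv(K)@np.array([rc[1],rc[0],1.]); C=-R.T@t
    return C+d*(z-C[2])/d[2]
E
python3 - <<'E'
from h import *
ims={n:manip.get_image(n) for n in("scene","top")}
for n,im in ims.items():
    K,R,t=cam(im); print(n,im["fx"],-R.T@t)
    cv2.imwrite(f"pics/{n}0.png",cv2.resize(im["pixels"],(800,600),interpolation=cv2.INTER_CUBIC))
    for q in("blade","clock","pad","cover","pry_slot","screwdriver","dome","cushion","loupe","oil_bottle","dish"):
        for r in manip.recognise(n,q)[:3]: print(n,q,round(r["p"],2),np.round(r["position"]),np.round(onz(im,r["position"],0.01),3))
o=manip.get_obs(); print(o["tcp_pos"],np.round(o["eef_rot"],4),o["clock"])
E
```

```text
scene 449.23149337985814 [ 0.93263999 -0.68846712  0.75205377]
scene blade 0.91 [256. 115.] [ 0.27  -0.225  0.01 ]
scene blade 0.67 [161. 292.] [0.457 0.318 0.01 ]
scene blade 0.66 [161. 229.] [0.29  0.234 0.01 ]
scene clock 0.84 [223. 263.] [0.515 0.039 0.01 ]
scene pad 0.92 [176. 300.] [0.511 0.263 0.01 ]
scene cover 0.97 [219. 262.] [0.506 0.05  0.01 ]
scene pry_slot 0.85 [221. 260.] [0.506 0.04  0.01 ]
scene screwdriver 0.61 [178. 319.] [0.561 0.277 0.01 ]
scene dome 0.81 [196. 375.] [0.723 0.274 0.01 ]
scene dome 0.22 [336. 162.] [ 0.505 -0.341  0.01 ]
scene cushion 0.8 [206. 224.] [0.393 0.049 0.01 ]
scene loupe 0.7 [326. 289.] [ 0.708 -0.202  0.01 ]
scene oil_bottle 0.86 [246. 348.] [0.728 0.063 0.01 ]
scene oil_bottle 0.63 [204. 225.] [0.39  0.057 0.01 ]
scene oil_bottle 0.17 [278. 340.] [ 0.749 -0.038  0.01 ]
scene dish 0.93 [279. 341.] [ 0.752 -0.042  0.01 ]
top 415.9012241522473 [0.25161911 0.03004278 1.31207947]
top blade 0.92 [255. 191.] [0.287 0.228 0.01 ]
top blade 0.72 [198. 174.] [0.459 0.309 0.01 ]
top blade 0.61 [271. 335.] [ 0.289 -0.22   0.01 ]
top clock 0.7 [176. 282.] [ 0.571 -0.026  0.01 ]
top pad 0.87 [186. 178.] [0.498 0.299 0.01 ]
top pad 0.53 [180. 280.] [ 0.557 -0.023  0.01 ]
top cover 0.95 [183. 282.] [ 0.546 -0.03   0.01 ]
top pry_slot 0.93 [177. 278.] [ 0.563 -0.015  0.01 ]
top screwdriver 0.52 [169. 195.] [0.561 0.255 0.01 ]
top dome 0.78 [120. 202.] [0.73  0.255 0.01 ]
top cushion 0.61 [230. 248.] [0.386 0.061 0.01 ]
top oil_bottle 0.26 [180. 280.] [ 0.557 -0.02   0.01 ]
top dish 0.74 [124. 293.] [ 0.749 -0.044  0.01 ]
top dish 0.59 [179. 279.] [ 0.557 -0.018  0.01 ]
[0.21739163 0.55919731 0.23127906] [[ 9.320e-01 -3.624e-01  0.000e+00]
 [-3.624e-01 -9.320e-01 -1.000e-04]
 [ 1.000e-04  1.000e-04 -1.000e+00]] 1.2
```

View pics/scene0.png

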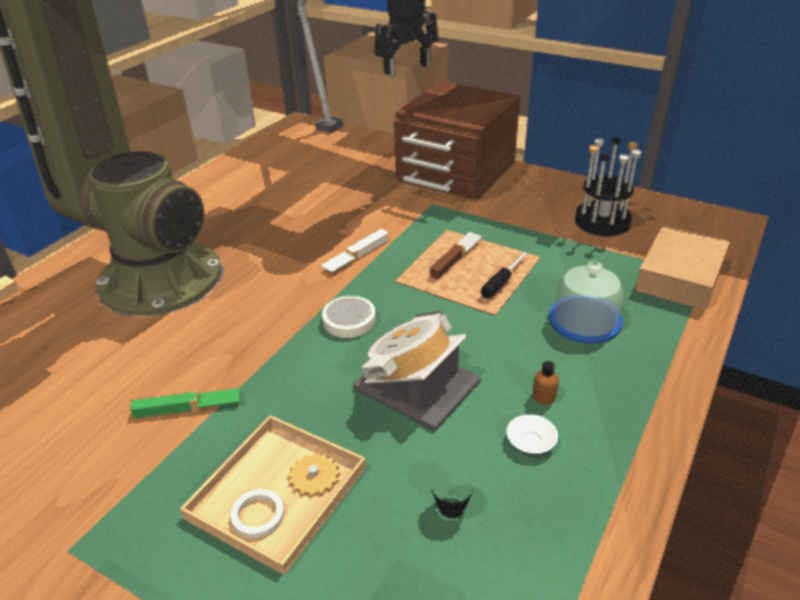

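View pics/top0.png

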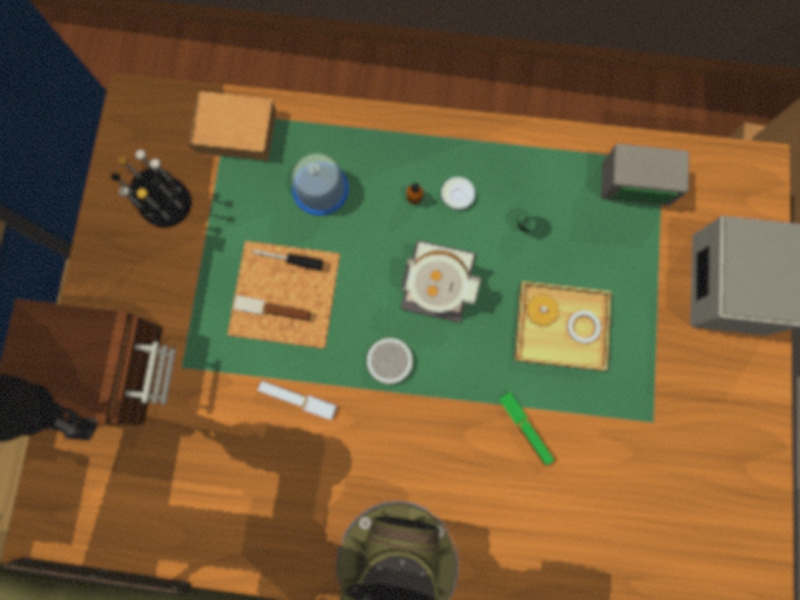

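```bash
cat >> h.py <<'E'
from scipy.optimize import minimize
def box(x0,x1,y0,y1,z0,z1): return np.array([[x,y,z] for x in(x0,x1) for y in(y0,y1) for z in(z0,z1)])/1000.
a=np.linspace(0,2*np.pi,48,endpoint=False)
BLADE=[box(-47.5,47.5,-10,10,0,22),box(47.5,107.5,-14,14,9.5,12.5)]
def covmodel(th=0):
    P=[np.array([[58*np.cos(t),58*np.sin(t),z] for t in a for z in(32,36)])/1000., box(-21,21,-76,-50,32,36)]
    c,s=np.cos(th),np.sin(th); out=[]
    for p in P:
        q=p-[0,.064,.034]; y,z=q[:,1]*c+q[:,2]*s,-q[:,1]*s+q[:,2]*c
        out.append(np.c_[q[:,0],y,z]+[0,.064,.034])
    return out
def Rclock(yaw):
    c,s=np.cos(np.radians(32)),np.sin(np.radians(32)); T=np.array([[c,0,-s],[0,1,0],[s,0,c]])
    return Rz(yaw)@T
def Rz(w): return np.array([[np.cos(w),-np.sin(w),0],[np.sin(w),np.cos(w),0],[0,0,1]])
S=4
def sil(im,parts,R,t):
    m=np.zeros((384*S,512*S),np.uint8)
    for p in parts:
        h=cv2.convexHull(((proj(im,p@R.T+t)+.5)*S).astype(np.float32)); cv2.fillConvexPoly(m,h.round().astype(np.int32),1)
    return m>0
def up(m): return cv2.resize(m.astype(np.float32),None,fx=S,fy=S,interpolation=cv2.INTER_LINEAR)>.5
def fit(ims,masks,parts,Rf,z,x0):
    M=[up(m) for m in masks]
    def c(p):
        R=Rf(p[2]); t=np.array([p[0],p[1],z]); e=0
        for im,m in zip(ims,M):
            s=sil(im,parts,R,t); e+=1-(s&m).sum()/(s|m).sum()
        return e/len(M)
    sx=np.array([x0]+[np.array(x0)+d for d in np.diag([.02,.02,.2])])
    r=minimize(c,x0,method="Nelder-Mead",options=dict(initial_simplex=sx,xatol=1e-4,fatol=1e-4)); return r.x,r.fun
E
python3 - <<'E'
from h import *
N=("scene","top"); ims=[manip.get_image(n) for n in N]
mb=[];mc=[]
for n,im in zip(N,ims):
    r=[x for x in manip.outline_of(n,"blade") if np.hypot(*(onz(im,x["position"],.015)-[.455,.30,.015])[:2])<.06]; mb.append(r[0]["mask"])
    mc.append(manip.outline_of(n,"cover")[0]["mask"])
    print(n,mb[-1].sum(),mc[-1].sum())
for k in([0],[1],[0,1]):
    I=[ims[i] for i in k]
    print(k,"blade",fit(I,[mb[i] for i in k],BLADE,Rz,.004,[.455,.28,1.6]))
    print(k,"clock",fit(I,[mc[i] for i in k],covmodel(),Rclock,.055,[.52,-.02,-.1]))
np.savez("m.npz",*mb,*mc)
r=manip.outline_of("top","pad")[0]; rr=cv2.minAreaRect(np.argwhere(r["mask"])[:,::-1].astype(np.float32)); print([onz(ims[1],c[::-1],.004)[:2].round(3) for c in cv2.boxPoints(rr)])
E
```

```text
scene 336 817
top 370 1206
[0] blade (array([0.45765816, 0.27914969, 1.51013948]), np.float64(0.13091875726864932))
[0] clock (array([ 0.55218175, -0.01972325, -0.097549  ]), np.float64(0.0465081276339554))
[1] blade (array([0.45866843, 0.278093  , 1.49604626]), np.float64(0.09065550906555087))
[1] clock (array([ 0.55513241, -0.01936759, -0.14578898]), np.float64(0.046366991960357984))
[0, 1] blade (array([0.45829741, 0.2784074 , 1.50050791]), np.float64(0.12157503661381397))
[0, 1] clock (array([ 0.55263537, -0.0192483 , -0.09458891]), np.float64(0.059866170896843096))
[array([0.4  , 0.391]), array([0.601, 0.397]), array([0.594, 0.19 ]), array([0.395, 0.191])]
```

```bash
cat >> h.py <<'E'
def go(p,Hb=None):
    "tool shift (30 mm units) and turn (8 deg units) to TCP p with blade heading Hb (deg; tool y = Hb+90)"
    o=manip.get_obs(); R=np.array(o["eef_rot"]); d=R.T@(np.array(p)-o["tcp_pos"])/.03
    cur=np.degrees(np.arctan2(R[1,1],R[0,1]))-90
    t=0 if Hb is None else ((cur-Hb+180)%360-180)/8
    print("shift",d.round(2),"turn",round(t,2),"| Hb now",round(cur%360,1),"w",round(o["gripper_width"]*1e3,1),"gf",round(o["grasp_force"],1),"F",np.round(o["ft_force"],1),"tcp",np.round(o["tcp_pos"],4),"t",round(o["clock"],2),"j6",round(o["qpos"][5],1))
E
python3 -c "
from h import *
go([.4576,.2684,.10],86)"
```

```text
shift [10.98  6.13  4.38] turn 9.09 | Hb now 158.8 w 85.6 gf 0.0 F [ 0.  -0.2 -0.2] tcp [0.2174 0.5592 0.2313] t 1.55 j6 -19.1
```

Request:
{"name": "play_rows", "arguments": {
  "targets": [
    [70, [1.4, 0.77, 0.55], 1],
    [70, [2.75, 1.53, 1.1], 2],
    [70, [4.1, 2.3, 1.65], 3],
    [70, [5.5, 3.06, 2.2], 4],
    [70, [6.0, 3.4, 2.4], 5]
  ]
}}

```text
clock: 2.05
tcp_pos: [0.3496, 0.3958, 0.1578]
eef_rot: [[0.474, -0.881, -0.001], [-0.881, -0.474, -0.002], [0.001, 0.002, -1.0]]
ft_force: [0.6, -0.4, 0.7]
gripper_width: 0.07
grasp_force: 0.0
```

```bash
python3 -c "
from h import *
go([.4576,.2684,.10],86)"
```

```text
shift [ 5.44 -1.16  1.93] turn 4.04 | Hb now 118.3 w 70.0 gf 0.0 F [ 0.6 -0.4  0.7] tcp [0.3496 0.3958 0.1578] t 2.05 j6 -42.1
```

Request:
{"name": "play_rows", "arguments": {
  "targets": [
    [60, [1.3, -0.28, 0.4], 1],
    [60, [2.6, -0.55, 0.8], 2],
    [60, [3.9, -0.83, 1.3], 3],
    [60, [5.2, -1.1, 1.8], 4],
    [60, [5.44, -1.16, 1.93], 4.04]
  ]
}}

```text
clock: 2.55
tcp_pos: [0.4582, 0.2693, 0.0994]
eef_rot: [[-0.069, -0.998, -0.002], [-0.998, 0.069, -0.002], [0.002, 0.002, -1.0]]
ft_force: [-0.3, -0.3, -0.0]
gripper_width: 0.0597
grasp_force: 0.0
```

```bash
python3 -c "
from h import *
go([.4576,.2684,.006],86); print(manip.get_obs()['qpos'])
im=manip.get_image('wrist'); cv2.imwrite('pics/w1.png',im['pixels'])
B=[.4583,.2784,.004]
p=proj(im,np.vstack(BLADE)@Rz(1.5005).T+B).round()
m=im['pixels'].copy()
for u in p: cv2.circle(m,(int(u[0]),int(u[1])),2,(255,0,255),-1)
cv2.imwrite('pics/w1.png',m)"
```

```text
shift [0.02 0.01 3.12] turn 0.0 | Hb now 86.0 w 59.7 gf 0.0 F [-0.3 -0.3 -0. ] tcp [0.4582 0.2693 0.0994] t 2.55 j6 -56.1
[ 5.21380651e+01 -6.67339546e+00 -1.76298500e+01 -1.28216089e-02
 -7.92158960e+01 -5.61143777e+01]
```

View pics/w1.png

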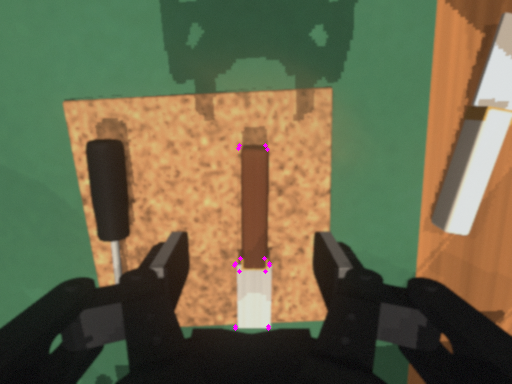

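Request:
{"name": "play_rows", "arguments": {
  "targets": [
    [60, [0, 0, 1.2], 0],
    [60, [0, 0, 2.4], 0],
    [60, [0, 0, 2.95], 0],
    [60, [0, 0, 3.12], 0],
    [60, [0, 0, 3.12], 0]
  ]
}}

```text
clock: 3.1
tcp_pos: [0.457, 0.2732, 0.0081]
eef_rot: [[-0.061, -0.998, 0.0], [-0.998, 0.061, -0.0], [0.0, -0.0, -1.0]]
ft_force: [0.2, 0.5, 0.3]
gripper_width: 0.06
grasp_force: 0.0
```

Request:
{"name": "play_rows", "arguments": {
  "targets": [
    [12, [0, 0, 0], 0],
    [12, [0, 0, 0], 0],
    [12, [0, 0, 0], 0],
    [12, [0, 0, 0], 0],
    [12, [0, 0, 0], 0]
  ]
}}

```text
clock: 3.6
tcp_pos: [0.4579, 0.2733, 0.0093]
eef_rot: [[-0.062, -0.998, 0.002], [-0.998, 0.062, 0.002], [-0.002, -0.002, -1.0]]
ft_force: [-2.1, 0.3, 5.4]
gripper_width: 0.0186
grasp_force: 61.7
```

```bash
python3 -c "
from h import *
go([.4576,.2684,.20],38)"
```

```text
shift [ 0.15 -0.01 -6.36] turn 6.06 | Hb now 86.5 w 18.6 gf 61.7 F [-2.1  0.3  5.4] tcp [0.4579 0.2733 0.0093] t 3.6 j6 -56.0
```

Request:
{"name": "play_rows", "arguments": {
  "targets": [
    [12, [0, 0, -1.3], 0],
    [12, [0, 0, -2.7], 0],
    [12, [0, 0, -4.2], 0],
    [12, [0, 0, -5.7], 0],
    [12, [0, 0, -6.4], 0]
  ]
}}

```text
clock: 4.1
tcp_pos: [0.4582, 0.2729, 0.2047]
eef_rot: [[-0.062, -0.998, 0.005], [-0.998, 0.062, 0.004], [-0.004, -0.004, -1.0]]
ft_force: [0.8, 0.4, -0.9]
gripper_width: 0.0184
grasp_force: 60.9
```

```bash
python3 -c "
from h import *
go([.448,-.204,.20],38.7)"
```

```text
shift [15.89 -0.65  0.1 ] turn 5.97 | Hb now 86.4 w 18.4 gf 60.9 F [ 0.8  0.4 -0.9] tcp [0.4582 0.2729 0.2047] t 4.1 j6 -56.0
```

Request:
{"name": "play_rows", "arguments": {
  "targets": [
    [12, [1.4, -0.06, 0], 0.5],
    [12, [2.9, -0.12, 0], 1],
    [12, [4.4, -0.18, 0], 1.5],
    [12, [5.9, -0.24, 0], 2.0],
    [12, [7.4, -0.3, 0], 2.5]
  ]
}}

```text
clock: 4.6
tcp_pos: [0.4517, 0.0488, 0.1996]
eef_rot: [[-0.402, -0.916, -0.0], [-0.916, 0.402, 0.0], [-0.0, 0.0, -1.0]]
ft_force: [0.9, -0.1, -1.1]
gripper_width: 0.0185
grasp_force: 60.9
```

```bash
python3 -c "
from h import *
go([.448,-.204,.20],38.7)"
```

```text
shift [ 7.77 -3.27 -0.02] turn 3.45 | Hb now 66.3 w 18.5 gf 60.9 F [ 0.9 -0.1 -1.1] tcp [0.4517 0.0488 0.1996] t 4.6 j6 -55.5
```

Request:
{"name": "play_rows", "arguments": {
  "targets": [
    [12, [1.5, -0.63, 0], 0.7],
    [12, [3.0, -1.27, 0], 1.4],
    [12, [4.5, -1.9, 0], 2.1],
    [12, [6.0, -2.53, 0], 2.8],
    [12, [7.4, -3.1, 0], 3.45]
  ]
}}

```text
clock: 5.1
tcp_pos: [0.4482, -0.1923, 0.1997]
eef_rot: [[-0.782, -0.624, 0.0], [-0.624, 0.782, 0.0], [-0.0, 0.0, -1.0]]
ft_force: [1.3, 0.1, -1.0]
gripper_width: 0.0186
grasp_force: 60.9
```

Request:
{"name": "play_rows", "arguments": {
  "targets": [
    [12, [0, 0, 1.2], 0],
    [12, [0, 0, 2.4], 0],
    [12, [0, 0, 3.6], 0],
    [12, [0, 0, 4.0], 0],
    [12, [0, 0, 4.0], 0]
  ]
}}

```text
clock: 5.6
tcp_pos: [0.4477, -0.1902, 0.0782]
eef_rot: [[-0.779, -0.627, -0.004], [-0.627, 0.779, 0.0], [0.003, 0.002, -1.0]]
ft_force: [0.7, 1.0, -1.0]
gripper_width: 0.0187
grasp_force: 60.8
```

Run:
```python
from h import *
go([.448,-.204,.0726],38.7)
N=("scene","top","wrist"); ims=[manip.get_image(n) for n in N]
tcp=np.array(manip.get_obs()["tcp_pos"]); Hb=np.radians(39)
s=ims[0]["pixels"][150:300,180:380]; t=ims[1]["pixels"][140:240,240:373]
cv2.imwrite("pics/c1.png",np.hstack([cv2.resize(s,(400,300),interpolation=cv2.INTER_CUBIC),cv2.resize(t,(400,300),interpolation=cv2.INTER_CUBIC)]))
cv2.imwrite("pics/w2.png",ims[2]["pixels"])
for n,im in zip(N,ims):
    for q in("blade","blade_tip","pry_slot","cover"):
        for r in manip.recognise(n,q)[:2]: print(n,q,round(r["p"],2),np.round(r["position"],1))
    print(n,"pred slot",proj(im,[.530,-.093,.0783]).round(1))
```

```text
shift [ 0.28 -0.37  0.19] turn 0.02 | Hb now 38.8 w 18.7 gf 60.8 F [ 0.7  1.  -1. ] tcp [ 0.4477 -0.1902  0.0782] t 5.6 j6 -52.0
scene blade 0.86 [258.1 111.9]
scene blade 0.71 [248.6 201.8]
scene blade_tip 0.92 [246.5 204. ]
scene blade_tip 0.71 [255.1 116.1]
scene pry_slot 0.95 [222.5 259.7]
scene cover 0.68 [217.6 259.6]
scene pred slot [[239.1 236.6]]
top blade 0.87 [269.  336.9]
top blade 0.55 [256.5 192.6]
top blade_tip 0.84 [270.8 336.2]
top blade_tip 0.69 [254.8 194. ]
top pry_slot 0.72 [225.8 338.3]
top cover 0.69 [120.7 200.9]
top cover 0.64 [166.  191.2]
top pred slot [[304.  185.8]]
wrist blade 0.83 [243.  252.5]
wrist blade 0.83 [ 43.9 379.4]
wrist blade_tip 0.85 [241.1 251.7]
wrist blade_tip 0.66 [ 47.6 378.8]
wrist pred slot [[293.2 426.3]]
```

View pics/c1.png

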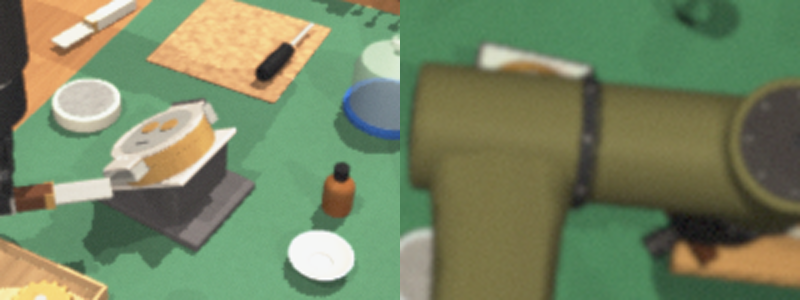

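View pics/w2.png

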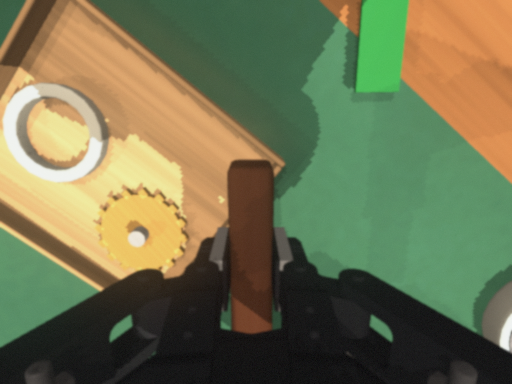

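```bash
cat >> h.py <<'E'
CP=np.array([.5527,-.0193,.055]); CY=-.11
OFF=-.005; DZ=-.0053   # blade origin from TCP: x_tool_offset = TCP - origin along heading ; origin z - TCP z
def overlay(name,fn,r,k,th=0):
    im=manip.get_image(name); o=manip.get_obs(); tcp=np.array(o["tcp_pos"]); R=np.array(o["eef_rot"]); H=np.arctan2(R[1,1],R[0,1])-np.pi/2
    h=np.array([np.cos(H),np.sin(H),0]); org=tcp-OFF*h+[0,0,DZ]
    r0,r1,c0,c1=r; m=cv2.resize(im["pixels"][r0:r1,c0:c1],None,fx=k,fy=k,interpolation=cv2.INTER_CUBIC)
    def line(P,col):
        q=((proj(im,P)+.5-[c0,r0])*k).round().astype(np.int32); cv2.polylines(m,[q],True,col,1)
    b=BLADE[1]
    for z in(9.5,12.5): line(np.array([[47.5,-14,z],[107.5,-14,z],[107.5,14,z],[47.5,14,z]])/1000@Rz(H).T+org,(255,0,255))
    Rc=Rclock(CY)
    line(np.array([[-21,-76,23],[21,-76,23],[21,-76,32],[-21,-76,32]])/1000@Rc.T+CP,(255,255,0))
    L=covmodel(th); line(L[0][1::2]@Rc.T+CP,(0,255,255)); line(L[1][[1,3,7,5]]@Rc.T+CP,(0,255,255)); line(L[1][[0,1,5,4]]@Rc.T+CP,(0,255,255))
    cv2.imwrite(fn,m)
E
python3 -c "
from h import *
overlay('scene','pics/o1.png',(195,265,190,295),7)"
```

```text
(no output)
```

View pics/o1.png

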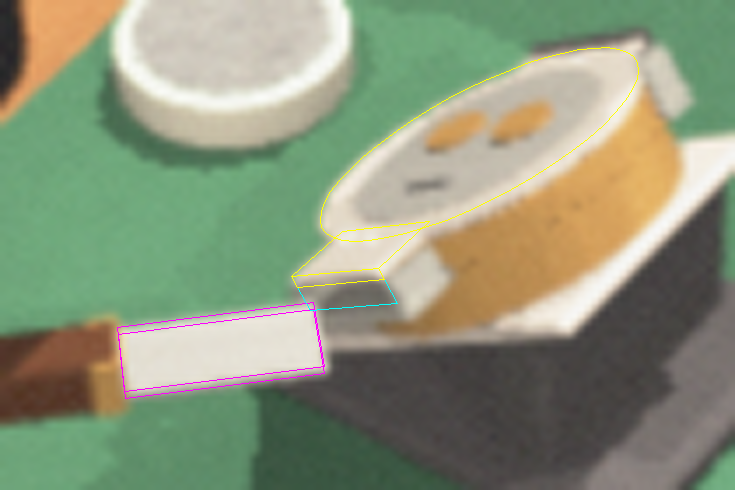

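Request:
{"name": "play_rows", "arguments": {
  "targets": [
    [12, [0, 0, 0.1], 0],
    [12, [0, 0, 0.19], 0],
    [12, [0, 0, 0.19], 0],
    [12, [0, 0, 0.19], 0]
  ]
}}

```text
clock: 6.8
tcp_pos: [0.4488, -0.1902, 0.074]
eef_rot: [[-0.779, -0.627, -0.0], [-0.627, 0.779, -0.0], [0.0, 0.0, -1.0]]
ft_force: [-0.8, 0.6, -1.4]
gripper_width: 0.0188
grasp_force: 60.8
```

```bash
cat >> h.py <<'E'
def corner(c,ang):
    "TCP shift to bring blade's left tip corner (mid thickness) to clock coords c (mm), blade heading ang deg right of clock y"
    H=90+np.degrees(CY)-ang; h=np.radians(H); P=Rclock(CY)@(np.array(c)/1000)+CP
    d=np.array([np.cos(h),np.sin(h),0]); l=np.array([-d[1],d[0],0])
    go(P-d*(.1075-OFF)-l*.014-[0,0,DZ+.011],H)
def where():
    o=manip.get_obs(); R=np.array(o["eef_rot"]); h=np.arctan2(R[1,1],R[0,1])-np.pi/2; d=np.array([np.cos(h),np.sin(h),0]); l=np.array([-d[1],d[0],0])
    return ((np.array(o["tcp_pos"])+d*(.1075-OFF)+l*.014+[0,0,DZ+.011]-CP)@Rclock(CY)*1000).round(1)
E
python3 -c "
from h import *
print(where())
corner([0,-80,27.5],45)
corner([0,-72,27.5],45)"
```

```text
[  0.3 -91.7  28.9]
shift [-0.29  0.27  0.04] turn 0.02 | Hb now 38.8 w 18.8 gf 60.8 F [-0.8  0.6 -1.4] tcp [ 0.4488 -0.1902  0.074 ] t 6.8 j6 -52.0
shift [-0.48  0.46  0.04] turn 0.02 | Hb now 38.8 w 18.8 gf 60.8 F [-0.8  0.6 -1.4] tcp [ 0.4488 -0.1902  0.074 ] t 6.8 j6 -52.0
```

Request:
{"name": "play_rows", "arguments": {
  "targets": [
    [12, [-0.15, 0.14, 0.04], 0],
    [12, [-0.29, 0.27, 0.04], 0],
    [12, [-0.4, 0.38, 0.04], 0],
    [12, [-0.48, 0.46, 0.04], 0],
    [12, [-0.48, 0.46, 0.04], 0]
  ]
}}

```text
clock: 7.3
tcp_pos: [0.4516, -0.1699, 0.0731]
eef_rot: [[-0.778, -0.628, 0.0], [-0.628, 0.778, -0.0], [-0.0, -0.0, -1.0]]
ft_force: [-0.6, 0.2, -0.4]
gripper_width: 0.0185
grasp_force: 60.9
```

```bash
python3 -c "
from h import *
print(where())
corner([0,-70,27.5],45)
overlay('scene','pics/o2.png',(195,265,190,295),7)"
```

```text
[  0.3 -71.2  27.9]
shift [-0.03  0.04  0.02] turn 0.02 | Hb now 38.9 w 18.5 gf 60.9 F [-0.6  0.2 -0.4] tcp [ 0.4516 -0.1699  0.0731] t 7.3 j6 -54.5
```

View pics/o2.png

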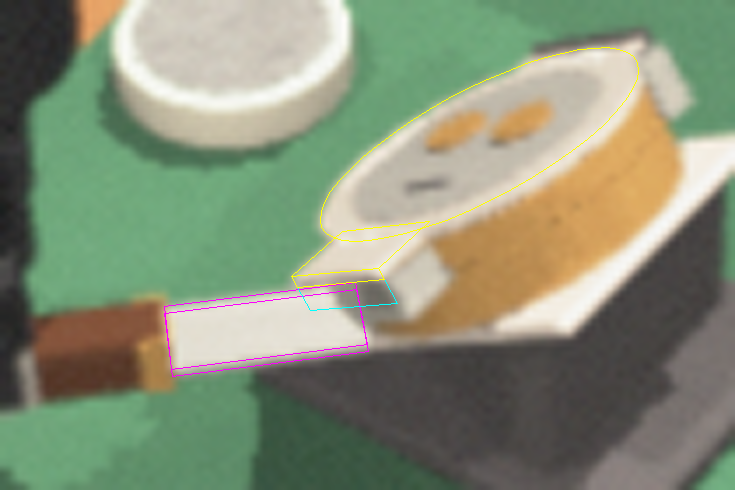

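```bash
python3 -c "
from h import *
print(manip.get_obs()['eef_rot'])
for c in ([0,-70,33],[0,-69,40],[0,-67,48],[0,-64,56],[0,-60,62]): corner(c,45)" | cut -c1-45
```

```text
[[-7.78556582e-01 -6.27574295e-01  3.90432231
 [-6.27574376e-01  7.78556605e-01 -1.24436735
 [-2.25880296e-04 -3.41906303e-04 -9.99999916
shift [ 0.04  0.11 -0.14] turn 0.02 | Hb now 
shift [ 0.1   0.22 -0.34] turn 0.02 | Hb now 
shift [ 0.15  0.37 -0.56] turn 0.02 | Hb now 
shift [ 0.18  0.54 -0.79] turn 0.02 | Hb now 
shift [ 0.16  0.71 -0.96] turn 0.02 | Hb now
```

Request:
{"name": "play_rows", "arguments": {
  "targets": [
    [12, [0.04, 0.11, -0.14], 0],
    [12, [0.1, 0.22, -0.34], 0],
    [12, [0.15, 0.37, -0.56], 0],
    [12, [0.18, 0.54, -0.79], 0],
    [12, [0.16, 0.71, -0.96], 0]
  ]
}}

```text
clock: 7.85
tcp_pos: [0.4342, -0.1567, 0.1029]
eef_rot: [[-0.779, -0.627, 0.001], [-0.627, 0.779, -0.0], [-0.001, -0.001, -1.0]]
ft_force: [1.2, -1.2, -0.9]
gripper_width: 0.0183
grasp_force: 60.8
```

```bash
python3 -c "
from h import *
print(where())
corner([0,-58,62],45)
overlay('scene','pics/o3.png',(155,265,180,305),6,0.25)"
```

```text
[  0.2 -60.   63. ]
shift [-0.06  0.05  0.03] turn 0.01 | Hb now 38.8 w 18.3 gf 60.8 F [ 1.2 -1.2 -0.9] tcp [ 0.4342 -0.1567  0.1029] t 7.85 j6 -56.5
```

View pics/o3.png

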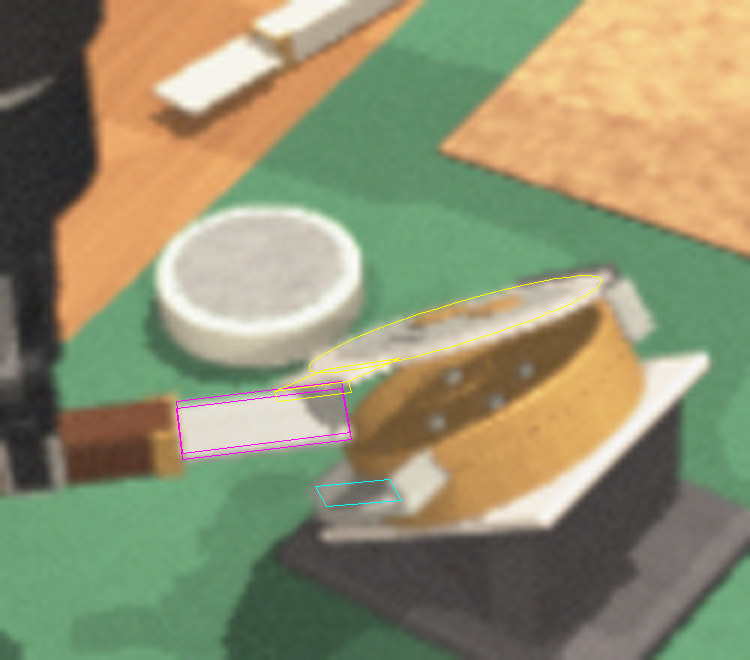

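```bash
cat >> h.py <<'E'
def arc(ths,rs,angs,x=0):
    for th,r,g in zip(ths,rs,angs): corner([x,64-r*np.cos(th)-3.5*np.sin(th),34+r*np.sin(th)-3.5*np.cos(th)],g)
E
python3 -c "
from h import *
arc([.32,.40,.48,.56,.64],[123,122,121,120,119],[38,31,24,17,10])" | cut -c1-50
```

```text
shift [-0.13 -0.22 -0.15] turn -0.86 | Hb now 38.8
shift [-0.25 -0.46 -0.4 ] turn -1.73 | Hb now 38.8
shift [-0.45 -0.66 -0.64] turn -2.61 | Hb now 38.8
shift [-0.72 -0.82 -0.86] turn -3.48 | Hb now 38.8
shift [-1.06 -0.95 -1.07] turn -4.36 | Hb now 38.8
```

Request:
{"name": "play_rows", "arguments": {
  "targets": [
    [12, [-0.13, -0.22, -0.15], -0.86],
    [12, [-0.25, -0.46, -0.4], -1.73],
    [12, [-0.45, -0.66, -0.64], -2.61],
    [12, [-0.72, -0.82, -0.86], -3.48],
    [12, [-1.06, -0.95, -1.07], -4.36]
  ]
}}

```text
clock: 8.4
tcp_pos: [0.4773, -0.1591, 0.1343]
eef_rot: [[-0.276, -0.961, 0.0], [-0.961, 0.276, -0.0], [0.0, -0.0, -1.0]]
ft_force: [-0.4, -1.0, -1.6]
gripper_width: 0.0188
grasp_force: 60.7
```

```bash
python3 -c "
from h import *
print(where())
arc([.74,.86,.98,1.1,1.2],[118,117,116,115,114],[10]*5)"; python3 -c "
from h import *
overlay('scene','pics/o4.png',(135,265,170,305),5,0.64)"
```

```text
[ -1.1 -33.9 100.9]
shift [-0.25  0.21 -0.3 ] turn 0.04 | Hb now 74.0 w 18.8 gf 60.7 F [-0.4 -1.  -1.6] tcp [ 0.4773 -0.1591  0.1343] t 8.4 j6 -20.6
shift [-0.57  0.43 -0.57] turn 0.04 | Hb now 74.0 w 18.8 gf 60.7 F [-0.4 -1.  -1.6] tcp [ 0.4773 -0.1591  0.1343] t 8.4 j6 -20.6
shift [-0.92  0.64 -0.8 ] turn 0.04 | Hb now 74.0 w 18.8 gf 60.7 F [-0.4 -1.  -1.6] tcp [ 0.4773 -0.1591  0.1343] t 8.4 j6 -20.6
shift [-1.3   0.82 -0.98] turn 0.04 | Hb now 74.0 w 18.8 gf 60.7 F [-0.4 -1.  -1.6] tcp [ 0.4773 -0.1591  0.1343] t 8.4 j6 -20.6
shift [-1.64  0.95 -1.1 ] turn 0.04 | Hb now 74.0 w 18.8 gf 60.7 F [-0.4 -1.  -1.6] tcp [ 0.4773 -0.1591  0.1343] t 8.4 j6 -20.6
```

View pics/o4.png

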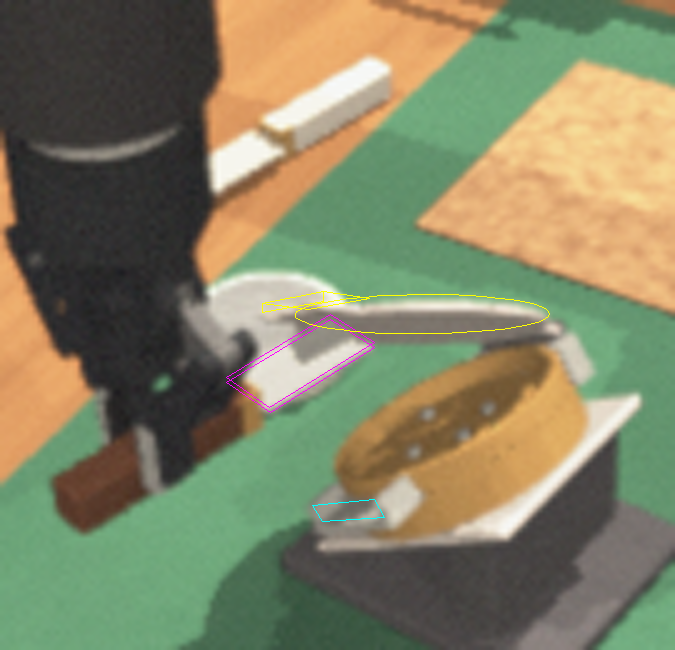

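Request:
{"name": "play_rows", "arguments": {
  "targets": [
    [12, [-0.25, 0.21, -0.3], 0],
    [12, [-0.57, 0.43, -0.57], 0],
    [12, [-0.92, 0.64, -0.8], 0],
    [12, [-1.3, 0.82, -0.98], 0],
    [12, [-1.64, 0.95, -1.1], 0]
  ]
}}

```text
clock: 8.95
tcp_pos: [0.4633, -0.1026, 0.1679]
eef_rot: [[-0.28, -0.96, 0.002], [-0.96, 0.28, 0.0], [-0.001, -0.001, -1.0]]
ft_force: [0.3, -0.6, -1.2]
gripper_width: 0.0184
grasp_force: 60.8
```

```bash
python3 -c "
from h import *
print(where())
arc([1.28],[113],[10])
overlay('scene','pics/o5.png',(115,265,170,305),4,1.15)"
```

```text
[1.000e-01 2.060e+01 1.398e+02]
shift [-0.25  0.07 -0.04] turn 0.0 | Hb now 73.7 w 18.4 gf 60.8 F [ 0.3 -0.6 -1.2] tcp [ 0.4633 -0.1026  0.1679] t 8.95 j6 -28.3
```

View pics/o5.png

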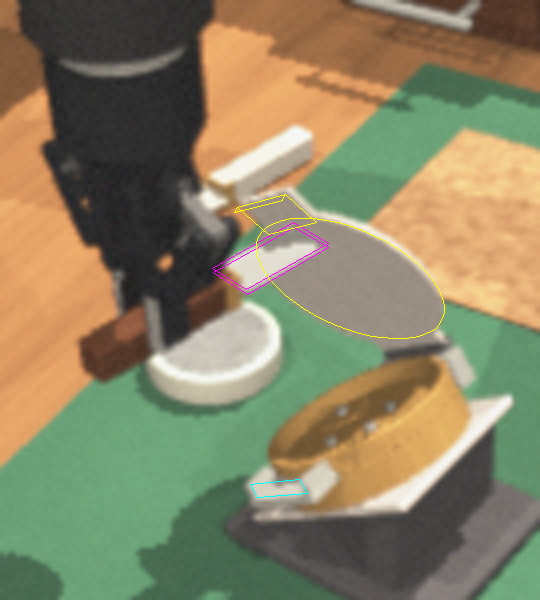

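Request:
{"name": "play_rows", "arguments": {
  "targets": [
    [12, [0.7, 0, 0], 0],
    [12, [1.6, 0, 0], 0],
    [12, [2.4, 0, -0.5], 0],
    [12, [2.6, 0, -1.8], 0],
    [12, [2.6, 0, -3.2], 0]
  ]
}}

```text
clock: 9.5
tcp_pos: [0.4407, -0.1792, 0.2629]
eef_rot: [[-0.282, -0.959, -0.002], [-0.959, 0.282, 0.0], [0.001, 0.002, -1.0]]
ft_force: [1.4, -0.1, -0.4]
gripper_width: 0.0181
grasp_force: 60.8
```

Request:
{"name": "play_rows", "arguments": {
  "targets": [
    [12, [0, 0, -1.2], 0],
    [12, [0, 0, -2.3], 0],
    [12, [0, 0, -2.3], 0]
  ]
}}

```text
clock: 9.8
tcp_pos: [0.4425, -0.1791, 0.337]
eef_rot: [[-0.281, -0.96, 0.008], [-0.96, 0.281, -0.002], [-0.001, -0.008, -1.0]]
ft_force: [0.1, 0.4, -1.9]
gripper_width: 0.0182
grasp_force: 60.9
```

```bash
python3 -c "
from h import *
go([.458,.272,.335],86.4)"
```

```text
shift [-14.58   3.73   0.05] turn -1.59 | Hb now 73.7 w 18.2 gf 60.9 F [ 0.1  0.4 -1.9] tcp [ 0.4425 -0.1791  0.337 ] t 9.8 j6 -18.6
```

Request:
{"name": "play_rows", "arguments": {
  "targets": [
    [12, [-1.5, 0.38, 0], -0.2],
    [12, [-3.0, 0.77, 0], -0.4],
    [12, [-4.5, 1.15, 0], -0.6],
    [12, [-6.0, 1.53, 0], -0.8],
    [12, [-7.5, 1.92, 0], -1.0]
  ]
}}

```text
clock: 10.3
tcp_pos: [0.4488, 0.0556, 0.3313]
eef_rot: [[-0.143, -0.99, -0.0], [-0.99, 0.143, 0.0], [-0.0, 0.0, -1.0]]
ft_force: [0.8, -0.4, -1.0]
gripper_width: 0.0185
grasp_force: 60.7
```

```bash
python3 -c "
from h import *
go([.458,.272,.335],86.4)"
```

```text
shift [-7.18  0.72 -0.12] turn -0.57 | Hb now 81.8 w 18.5 gf 60.7 F [ 0.8 -0.4 -1. ] tcp [0.4488 0.0556 0.3313] t 10.3 j6 -41.0
```

Request:
{"name": "play_rows", "arguments": {
  "targets": [
    [12, [-1.5, 0.15, 0], -0.15],
    [12, [-3.0, 0.3, 0], -0.3],
    [12, [-4.5, 0.45, 0], -0.45],
    [12, [-6.0, 0.6, 0], -0.57],
    [12, [-7.0, 0.72, 0], -0.57]
  ]
}}

```text
clock: 10.8
tcp_pos: [0.4574, 0.2675, 0.3302]
eef_rot: [[-0.062, -0.998, -0.002], [-0.998, 0.062, -0.001], [0.001, 0.002, -1.0]]
ft_force: [0.3, -0.5, -1.5]
gripper_width: 0.0183
grasp_force: 60.8
```

Request:
{"name": "play_rows", "arguments": {
  "targets": [
    [12, [0, 0, 1.5], 0],
    [12, [0, 0, 3.0], 0],
    [12, [0, 0, 4.5], 0],
    [12, [0, 0, 6.0], 0],
    [12, [0, 0, 7.5], 0]
  ]
}}

```text
clock: 11.3
tcp_pos: [0.4574, 0.2643, 0.1042]
eef_rot: [[-0.065, -0.998, -0.001], [-0.998, 0.065, -0.0], [0.0, 0.001, -1.0]]
ft_force: [0.9, 0.7, -1.8]
gripper_width: 0.0183
grasp_force: 60.9
```

Request:
{"name": "play_rows", "arguments": {
  "targets": [
    [12, [0, 0, 1.0], 0],
    [12, [0, 0, 1.7], 0],
    [12, [0, 0, 1.7], 0],
    [12, [0, 0, 1.7], 0]
  ]
}}

```text
clock: 11.7
tcp_pos: [0.4582, 0.2644, 0.0561]
eef_rot: [[-0.065, -0.998, 0.0], [-0.998, 0.065, -0.001], [0.001, -0.0, -1.0]]
ft_force: [0.7, 0.7, -0.8]
gripper_width: 0.0184
grasp_force: 60.9
```

Run:
```python
from h import *
go([.458,.272,.0103],86.4)
N=("scene","top"); ims=[manip.get_image(n) for n in N]
im=ims[0]
from h import covmodel
m=manip.outline_of("scene","cover")
if m:
    M=up(m[0]["mask"])
    for th in np.arange(.9,1.6,.1):
        s=sil(im,covmodel(th),Rclock(CY),CP); print(round(th,1),round((s&M).sum()/(s|M).sum(),2),end="; ")
```

```text
shift [-0.25  0.02  1.53] turn -0.01 | Hb now 86.3 w 18.4 gf 60.9 F [ 0.7  0.7 -0.8] tcp [0.4582 0.2644 0.0561] t 11.7 j6 -55.5
0.9 0.42; 1.0 0.57; 1.1 0.75; 1.2 0.9; 1.3 0.75; 1.4 0.6; 1.5 0.51;
```

Request:
{"name": "play_rows", "arguments": {
  "targets": [
    [12, [-0.25, 0, 0.8], 0],
    [12, [-0.25, 0, 1.3], 0],
    [12, [-0.25, 0, 1.5], 0],
    [12, [-0.25, 0, 1.53], 0],
    [12, [-0.25, 0, 1.53], 0]
  ]
}}

```text
clock: 12.35
tcp_pos: [0.459, 0.2718, 0.0104]
eef_rot: [[-0.065, -0.998, 0.001], [-0.998, 0.065, 0.0], [-0.0, -0.001, -1.0]]
ft_force: [0.6, 0.9, -1.3]
gripper_width: 0.0188
grasp_force: 60.9
```

```bash
python3 -c "
from h import *
go([.458,.272,.0093],86.4)"
```

```text
shift [-0.01  0.03  0.04] turn -0.02 | Hb now 86.3 w 18.8 gf 60.9 F [ 0.6  0.9 -1.3] tcp [0.459  0.2718 0.0104] t 12.35 j6 -56.0
```

Within about 1 mm of the pad: lower the last bit, release, then retreat.

Request:
{"name": "play_rows", "arguments": {
  "targets": [
    [12, [0, 0, 0.03], 0],
    [12, [0, 0, 0.03], 0],
    [30, [0, 0, 0], 0],
    [55, [0, 0, 0], 0],
    [55, [0, 0, 0], 0]
  ]
}}

```text
clock: 12.85
tcp_pos: [0.4589, 0.2719, 0.0102]
eef_rot: [[-0.065, -0.998, 0.0], [-0.998, 0.065, 0.0], [-0.0, -0.0, -1.0]]
ft_force: [0.1, -0.4, -0.3]
gripper_width: 0.0551
grasp_force: 0.0
```

Request:
{"name": "play_rows", "arguments": {
  "targets": [
    [55, [0, 0, 0], 0],
    [55, [0, 0, -0.8], 0],
    [55, [0, 0, -2], 0],
    [55, [0, 0, -3.5], 0],
    [55, [0, 0, -5], 0]
  ]
}}

```text
clock: 13.35
tcp_pos: [0.4585, 0.2714, 0.1613]
eef_rot: [[-0.065, -0.998, -0.0], [-0.998, 0.065, -0.001], [0.001, 0.0, -1.0]]
ft_force: [0.3, 1.1, 1.0]
gripper_width: 0.0553
grasp_force: 0.0
```

Request:
{"name": "play_rows", "arguments": {
  "targets": [
    [55, [0, 0, 0], 0],
    [55, [0, 0, 0], 0],
    [55, [0, 0, 0], 0]
  ]
}}

```text
clock: 13.65
tcp_pos: [0.4582, 0.2715, 0.1585]
eef_rot: [[-0.065, -0.998, -0.002], [-0.998, 0.065, -0.001], [0.001, 0.002, -1.0]]
ft_force: [-0.7, -0.7, -0.1]
gripper_width: 0.0553
grasp_force: 0.0
```

Run:
```python
from h import *
go([.458,.272,.2])
for n in("scene","top","wrist"):
    im=manip.get_image(n)
    for r in manip.outline_of(n,"blade"):
        if np.hypot(*(onz(im,r["position"],.015)-[.458,.30,.015])[:2])<.07:
            print(n,r["mask"].sum(),fit([im],[r["mask"]],BLADE,Rz,.004,[.458,.278,1.5])); break
im=manip.get_image("scene"); M=up(manip.outline_of("scene","cover")[0]["mask"])
for th in (1.1,1.2,1.3): s=sil(im,covmodel(th),Rclock(CY),CP); print(th,round((s&M).sum()/(s|M).sum(),2))
for q in("screwdriver","dome","loupe","oil_bottle","cushion","dish"):
    r=manip.recognise("scene",q); print(q,[x["position"] for x in r[:1]])
```

```text
shift [-0.01  0.01 -1.38] turn 0 | Hb now 86.3 w 55.3 gf 0.0 F [-0.7 -0.7 -0.1] tcp [0.4582 0.2715 0.1585] t 13.65 j6 -56.0
scene 302 (array([0.46148663, 0.27964275, 1.55089241]), np.float64(0.17898899587345252))
top 238 (array([0.46187602, 0.27799436, 1.53067006]), np.float64(0.4143525741029641))
wrist 3490 (array([0.46000286, 0.27618943, 1.51293951]), np.float64(0.05951738103273707))
1.1 0.75
1.2 0.93
1.3 0.75
screwdriver [[180.4, 318.3]]
dome [[196.1, 375.0]]
loupe [[328.1, 289.8]]
oil_bottle [[318.7, 159.7]]
cushion [[201.7, 221.8]]
dish [[276.7, 341.3]]
```

```bash
python3 -c "
from bench import manip
print(manip.finish_job())"
```

```text
the job is handed in; nothing more can be done
None
```

I handed the job in after about 14 s of robot time; no verdict came back. By my last camera fit the cover stood about 1.2 rad (69°) open, levered and swung with the blade only; the blade tool lay flat on the cork pad with the gripper clear above it. The neighbouring things I re-checked were where they started; the final look picked up something else for the oil bottle and I didn't re-check the gear wheel or the ring, but the arm touched none of the three.

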